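Clear a jammed plug dispenser

ROBOT

A 7-joint arm with a two-finger parallel gripper is mounted at the origin on the work surface. World frame = base frame: x ahead of the robot, y to its left, z up, the work surface at z = 0. Lengths are in m, angles in rad, forces in N, time in s.
With the tool pointing down it reaches from about 0.4 to 0.85 m from the base axis. Payload 4.5 kg.
Tool frame: the origin (TCP) lies between the finger pads; the fingertips stand 14 mm ahead of it and the grasp point (between the pads) lies 5 mm behind it (manip.finger_overhang is the distance from the TCP to the fingertips, in m); z points along the fingers, y is the line along which they close (so a half turn about z gives the same grasp; the last joint's range is limited). The gripper opens to 88 mm and grips with 3 to 60 N. Pads are 18 mm wide; open, the fingers measure 123 mm over their backs; the gripper's body (75 mm by 187 mm) begins 45 mm behind the grasp point.
Start: joints at [1.24, 0.689, -0.195, 1.565, 0.157, 0.902, -0.215], TCP at [0.223, -0.584, 0.217] pointing down, gripper open.
Joint ranges: [-3.01, 3.01], [-0.46, 2.08], [-1.47, 1.51], [0.13, 2.56], [-1, 4.14], [0.04, 2.09], [-2.66, 2.66]. Speed limits (rad/s): [2.57, 2.57, 3.14, 3.14, 3.14, 3.14, 3.14].

INTERFACE

Orientations are given as a unit quaternion [w, x, y, z].
In Python, from station import manip gives the robot as it stands. The module is installed in compiled form; this text tells all that it offers.
- The arm moves only by the tool arm_command, never from a script. Its argument "steps" is a list of rows, each an object with "claw": the opening in per cent of the stroke, from 0 (shut) to 100 (fully open); "delta_pos": the shift along the tool's x, y, z in cm, a list of three; "turn": the turn about the tool's z in rad. A call has 1 to 8 rows; each row shifts and turns the commanded pose from where the row before left it, along the tool's axes as they then stand; what a row does not reach is not made up. A row lasts 1/10 s, in which the tool goes at most 50 mm and 8.59 degrees, less where a joint would pass 70% of its speed; a pose out of reach is approached as far as the arm can. A call with a gripper value outside its range is refused whole. The fingers move at their own pace and stop on an object; "force" is the grip in N (left out, the last holds). Time passes only in rows, so rows that do not move let the fingers close. It gives the time, the measured TCP pose, the force, the opening and the grip force at its end, in the units of the state.
- manip.state(): the state, without advancing time (a new reading comes with each control period).
- manip.grab_frame(name): name is "side" or "top" or "wrist"; returns the picture (420x560x3 uint8, blue, green, red); there is no depth.
- manip.camera_info(name): a dict with "camera_matrix" (3x3 intrinsics, pixels), "extrinsics" (4x4, takes a point from camera to world coordinates). Camera axes: x right, y down, z forward; pixel columns grow to the right and rows downward; lengths in m; the calibration is good to about 2 mm. A picture is of the moment at which its call begins: read the wrist's pose just before it. camera_info takes no time and is no camera call; for the wrist camera it gives the pose at the moment of the call.
- manip.sign_off(): hands the job in; it is judged then, once.
Trained networks look in the newest picture that a camera, given by its name, has taken for a name from the list of things; names that differ only in an ending like _2 or _b are one class to them, and where a whole thing is asked for, a point or a joint stands for the part that bears it (a point fixed in the world has none). Each returns a list of dicts, best first, with "confidence" (0 to 1); they miss things now and then, are a little off and sometimes report something else, mostly with a low value. They report only what shows in the picture. A call takes as long as a camera call. They do not tell look-alikes from the thing itself.
- manip.masks_of(label, camera): "mask" (420x560 bool, what is visible of it).
- manip.pinpoint(label, camera): "at" ([x, y, z] in m, in world coordinates, good to about 4 mm: a listed point, or the origin of a listed thing).
The state is a dict: "t": time; "joint_positions": joint angles; "joint_vel": joint speeds; "effort": joint torques, N m; "ee_pos": TCP position; "ee_rot": TCP orientation; "wrist_force": force on the tool from outside, world axes, zero at the start; "torque": the same for the moment, N m; "width": opening from 0.0 (shut) to 1.0 (fully open); "grasp_force": force on a finger pad.
Only numpy, scipy, OpenCV 4.12 (cv2) and the standard library are available. Lean on these libraries where they do the work, as an engineer would, in place of code of your own. Each camera call takes 0.05 s, during which the arm holds its last target. There are 200 camera calls.

TASK

The starter plug is jammed in the plug dispenser: tip the clear tube right over to its stop so that its lower end faces the tray, then push the wooden plunger (the rod with the round collar) down the tube until its collar rests on the rim, so that the plug drops into the tray. Press gently, never touch the plug with the gripper, leave the plunger home in the tipped tube and do not disturb the pots, bottle, trowel and dibber.

Things in the scene. Friction and masses are not known exactly. Their poses are not given: they have to be found in the camera images.
- stand: plug dispenser (fixed): steel foot plate, a dark steel block under the tube and two aluminium posts (10 mm wide, 100 mm apart, 138 mm high) carrying a tilting clear tube between them. Origin on the table below the pivot; the pivot axis runs along its y axis, 120 mm above the table; its +x points towards the tray, -x roughly to the robot.
- tube (a joint): tilt of the clear tube about its pivot: about 0 = upright (lower end just above the steel block), 0.61 rad = tipped against its stop: the mouth has swung towards the stand's -x and the lower end towards +x, over the tray. Stiff friction hinge (about 0.25 N m): it stays where it is left; a sideways push of 4 to 8 N near the mouth moves it.
- tube_mouth (a point): centre of the tube's open upper rim; its z axis is the tube's axis, pointing out of the mouth. Tube: clear, open at both ends, 110 mm long, outside diameter 46 mm, bore 38 mm, aluminium bands at mouth, pivot and lower end; the mouth is 60 mm above the pivot. Two spring clips 94 mm below the mouth (83 to 105 mm) grip whatever passes between them across the bore.
- tube_end (a point): centre of the tube's open lower rim, 110 mm from the mouth along the tube's axis.
- plug_mid (a point): middle of the starter plug: hard brown cylinder of pressed coir, diameter 32 mm, 60 mm long, jammed in the lower half of the tube between the spring clips (its top somewhere between 36 and 50 mm below the mouth). It takes roughly 5 to 15 N of steady push all the way until its top has passed the clips, some 103 mm below the mouth; then it drops out.
- plunger: wooden plunger, 186 mm long, 120 g, standing upright in the 28 mm hole (60 mm deep) of one of two equal wooden blocks (80 x 80 x 70 mm). Origin at the centre of its lower tip, z along it to the handle: rod of diameter 24 mm up to 108 mm, round collar of diameter 54 mm from 108 to 116 mm, round handle of diameter 26 mm from 116 to 186 mm.
- plunger_collar (a point): centre of the underside of the plunger's collar, 108 mm above its tip. The rod enters the tube until this collar rests on the rim; the tip is then 108 mm deep.
- plunger_tip (a point): centre of the plunger's tip; the last 8 mm of the rod taper to 14 mm diameter.
- tray: black open tray (fixed), 170 x 180 mm, walls 35 mm high and 4 mm thick, in front of the dispenser on the stand's +x side; origin at the centre of its underside.
- pot_a: bystander: empty terracotta pot, rim diameter 90 mm, 85 mm high; origin under its centre.
- pot_b: bystander: empty black plastic pot, rim diameter 72 mm, 70 mm high; origin under its centre.
- pot_c: bystander: empty terracotta pot, rim diameter 120 mm, 110 mm high; origin under its centre.
- bottle: bystander: green bottle with yellow cap, diameter 72 mm, 210 mm high; origin under its centre.
- trowel: bystander: flat spatula-like trowel lying on the table; origin under its middle.
- dibber: bystander: wooden dibber with a cross handle, 136 mm long, standing in the other wooden block; origin at its tip.
- plug: the starter plug itself; origin at the centre of the end that faces down at the start, z along it towards its other end.
There are look-alikes about, which are no part of the job. What is meant by the stand is not yellow, and is the larger of those in its own colour.

How it is judged:
On the way, in this order (a step that is already met when the one before it is completed fails the run):
1. the tube is tipped to its stop with the plug still in it (value of joint tube above 0.53 rad and z of plug_mid in the frame of tube_mouth between -0.11 and -0.04 m and distance between tube_mouth and plug_mid below 0.12 m), for 0.2 s.
2. the plunger's tip is at least 25 mm down the bore (z of plunger_tip in the frame of tube_mouth below -0.025 m and angle between the z axis of plunger and the z axis of tube_mouth, either way round below 0.3 rad and distance between plunger_tip and tube_mouth below 0.112 m), for 0.1 s.
3. the plug is in the tray (x of plug_mid in the frame of tray between -0.08 and 0.08 m and y of plug_mid in the frame of tray between -0.085 and 0.085 m and z of plug_mid in the frame of tray between 0 and 0.05 m), for 0.2 s.
At the end, for the whole second after the job is handed in: the plug lies at rest inside the tray, the tube is still tipped (over 0.5 rad), and the plunger rests in it, released and still, with the underside of its collar within 8 mm of the rim along the tube and within 12 mm of the mouth's centre (all of step 3 and z of plunger_collar in the frame of tube_mouth between -0.004 and 0.008 m and distance between plunger_collar and tube_mouth below 0.012 m and value of joint tube above 0.5 rad and linear speed of each of plug, plunger below 0.03 m/s); the robot touches nothing.
It fails at once if a pot, the bottle, the trowel or the dibber is moved by more than 30 mm (distance of any of pot_a, pot_b, pot_c, bottle, trowel, dibber from where it was at the start of the episode above 0.03 m).
It fails at once if the gripper touches the plug (contact force between plug and the fingers above 0.5 N).
It fails at once if the plunger is pressed against the dispenser with more than 45 N (contact force between plunger and stand above 45 N).
It also fails if it takes over 61 s, if anything falls off the work surface, if the arm or the gripper's body presses on something with over 40 N, if the wrist force passes 120 N, or if a joint passes its speed limit or range.

## Working session

There is one attempt and no reset: what is moved stays moved. The work goes in short steps, Python scripts to look and compute and a tool call to move; the robot and the scene stay as the last step left them, time stands still between calls to the robot, and variables do not carry over. Pictures are saved under pics/ and viewed, at most 10 in all, crops included, and the job is handed in when it is done.

Besides the shell and the picture viewer there is one more tool, called after ">>>" as a command line: name --argument value ..., lists and objects as JSON in quotes. arm_command: Moves the arm, as the interface text tells. Its arguments: {"type":"object","properties":{"steps":{"type":"array"},"force":{"type":"number"}},"required":["steps"]}

```bash
mkdir -p pics; python3 - <<'E'
from station import manip
import cv2,numpy as np
a=manip.grab_frame("side");b=manip.grab_frame("top")
cv2.imwrite("pics/side.png",a);cv2.imwrite("pics/top.png",b)
for c in("side","top"):
  for l in("stand","tube_mouth","tube_end","plunger","plunger_collar","plunger_tip","tray","dibber","pot_a","bottle","trowel"):
    print(c,l,[(np.round(d["at"],3).tolist(),round(d["confidence"],2)) for d in manip.pinpoint(l,c)])
  print(np.round(manip.camera_info(c)["extrinsics"],3).tolist(), manip.camera_info(c)["camera_matrix"])
s=manip.state();print(s)
E
```

```text
side stand [([0.606, -0.108, 0.001], 0.77), ([0.587, 0.06, 0.001], 0.73), ([0.365, 0.298, -0.0], 0.58)]
side tube_mouth [([0.601, -0.106, 0.14], 0.96), ([0.585, 0.065, 0.182], 0.64), ([0.364, 0.3, 0.182], 0.58)]
side tube_end [([0.6, -0.105, 0.053], 0.88), ([0.362, 0.3, 0.07], 0.68), ([0.498, 0.305, 0.119], 0.65), ([0.59, 0.056, 0.068], 0.6)]
side plunger [([0.498, 0.305, 0.011], 0.58), ([0.539, -0.454, -0.001], 0.32)]
side plunger_collar [([0.605, 0.393, 0.001], 0.21)]
side plunger_tip [([0.396, 0.13, -0.005], 0.16)]
side tray [([0.702, 0.092, 0.002], 0.56)]
side dibber [([0.445, -0.29, 0.013], 0.87), ([0.495, 0.307, 0.118], 0.68)]
side pot_a [([0.541, -0.453, -0.0], 0.95), ([0.398, 0.129, -0.002], 0.79), ([0.393, -0.102, -0.002], 0.72)]
side bottle [([0.603, 0.39, 0.001], 0.79)]
side trowel [([0.646, -0.354, -0.002], 0.69), ([0.587, 0.062, -0.0], 0.33)]
[[0.93, -0.296, 0.219, 0.331], [-0.368, -0.72, 0.588, -0.558], [-0.016, -0.628, -0.778, 0.854], [0.0, 0.0, 0.0, 1.0]] [[391.99333494   0.         281.79803105]
 [  0.         391.99333494 209.01387539]
 [  0.           0.           
[... 1090 characters left out ...]
ay([ 1.2398129 ,  0.68906755, -0.19463125,  1.56532447,  0.15730308,
        0.90252997, -0.21515414]), 'joint_vel': array([1.11827199e-04, 7.19217958e-05, 3.63963730e-05, 6.44857587e-04,
       1.74627729e-04, 1.13186790e-03, 6.35761588e-04]), 'effort': array([ 5.47471536e-04, -5.27486300e+01, -1.26750816e+00, -1.53744131e+01,
       -5.21043723e-02, -8.95216563e-04, -1.63138009e-05]), 'ee_pos': array([ 0.22300538, -0.58386584,  0.21695724]), 'ee_rot': array([2.57681267e-05, 9.83412940e-01, 1.81380784e-01, 1.42943326e-05]), 'wrist_force': array([ 0.79544382, -0.21971914,  0.68531887]), 'torque': array([ 0.02349963, -0.01949809, -0.01189039]), 'grasp_force': 0.0, 'width': 0.9960416069624035}
```

View pics/side.png

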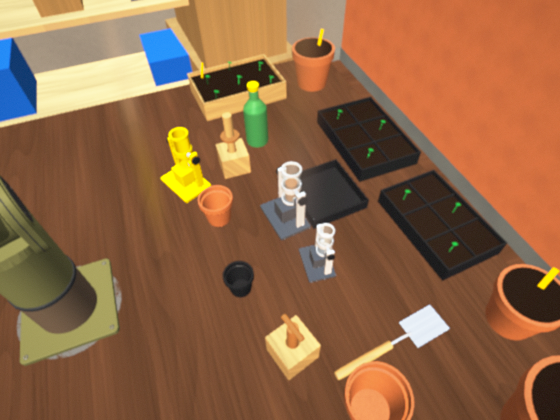

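View pics/top.png

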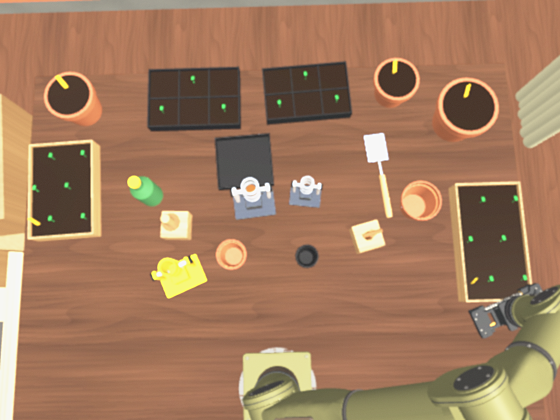

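```bash
python3 - <<'E'
import cv2,numpy as np
a=cv2.imread("pics/side.png");b=cv2.imread("pics/top.png")
A=cv2.resize(a[90:290,150:380],None,fx=1.74,fy=1.74*1.0,interpolation=3)
A=A[:,:400]
A=cv2.resize(a[95:290,160:360],(400,390),interpolation=3)
B=cv2.resize(b[120:285,150:350],(400,330),interpolation=3)
B=cv2.copyMakeBorder(B,0,60,0,0,0)
cv2.imwrite("pics/crop1.png",np.hstack([A,B]))
E
```

```text
(no output)
```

View pics/crop1.png

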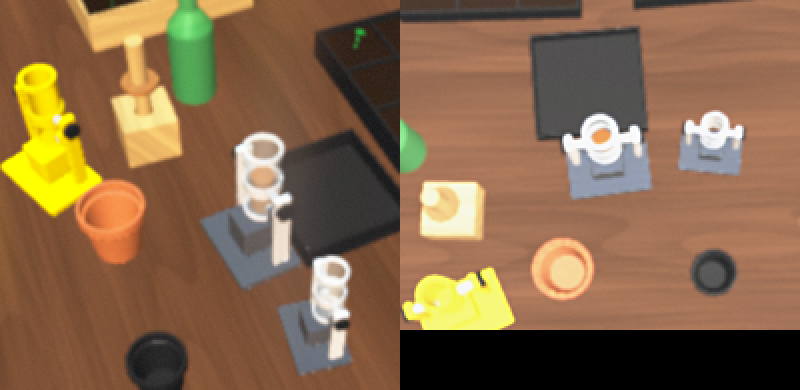

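The yellow dispenser at side (185,165), the large grey one at (290,195) and the small grey one at (322,250) could all be the stand. I take the large grey one: it isn't yellow, it's the bigger of the two greys, it has the brown plug inside and it sits next to the tray. The crop confirms this. The plunger, with collar and round handle, is at side (230,145), and the dibber with its cross handle is at (292,335).

>>> arm_command --steps '[{"claw": 0,"delta_pos": [0,0,0],"turn": 0.14},{"claw": 0,"delta_pos": [0,0,0],"turn": 0.135},{"claw": 0,"delta_pos": [3,-3.8,0],"turn": 0},{"claw": 0,"delta_pos": [3,-3.8,0],"turn": 0},{"claw": 0,"delta_pos": [3,-3.8,0],"turn": 0},{"claw": 0,"delta_pos": [3,-3.8,0],"turn": 0},{"claw": 0,"delta_pos": [3,-3.8,0],"turn": 0},{"claw": 0,"delta_pos": [3,-3.8,0],"turn": 0}]' --force 15

```text
t: 2.0
ee_pos: [0.3828, -0.3391, 0.2172]
ee_rot: [0.0, 0.999, 0.045, 0.0]
wrist_force: [2.0, 0.5, 0.7]
width: 0.299
grasp_force: 0.0
```

>>> arm_command --steps '[{"claw": 0,"delta_pos": [3,-3.8,0],"turn": 0},{"claw": 0,"delta_pos": [3,-3.8,0],"turn": 0},{"claw": 0,"delta_pos": [3,-3.8,0],"turn": 0},{"claw": 0,"delta_pos": [3,-3.8,0],"turn": 0},{"claw": 0,"delta_pos": [3,-3.8,0],"turn": 0},{"claw": 0,"delta_pos": [3,-3.8,0],"turn": 0}]'

```text
t: 2.6
ee_pos: [0.5417, -0.0956, 0.2172]
ee_rot: [0.0, 0.999, 0.045, 0.0]
wrist_force: [0.9, -0.8, -0.7]
width: 0.005
grasp_force: 0.0
```

```bash
cat > h.py <<'E'
from station import manip
import cv2,numpy as np
from scipy.spatial.transform import Rotation as R
def tool(): 
    s=manip.state();q=s["ee_rot"];return s,R.from_quat([q[1],q[2],q[3],q[0]]).as_matrix()
def delta(p):
    s,M=tool();return np.round(M.T@(np.array(p)-s["ee_pos"])*100,2)
def pp(l,c): return [(np.round(d["at"],4).tolist(),round(d["confidence"],2)) for d in manip.pinpoint(l,c)]
E
python3 - <<'E'
from h import *
cv2.imwrite("pics/w1.png",manip.grab_frame("wrist"))
manip.grab_frame("top")
for l in("tube_mouth","stand","tube_end"):print(l,pp(l,"wrist"),pp(l,"top"))
print(np.round(manip.camera_info("wrist")["extrinsics"],3).tolist())
m=[d for d in manip.masks_of("stand","top")]
for d in m:
  ys,xs=np.nonzero(d["mask"]);print(d["confidence"],xs.mean(),ys.mean(),cv2.minAreaRect(np.c_[xs,ys].astype(np.float32)))
E
```

```text
tube_mouth [([0.6026, -0.103, 0.139], 0.76), ([0.5847, 0.064, 0.1753], 0.6)] [([0.5881, 0.0625, 0.1833], 0.58), ([0.3631, 0.2978, 0.1804], 0.55)]
stand [([0.6023, -0.1106, -0.0046], 0.85), ([0.5868, 0.0663, -0.0008], 0.62)] [([0.5911, 0.061, 0.0011], 0.94), ([0.3612, 0.2946, 0.0022], 0.69)]
tube_end [([0.6035, -0.1072, 0.0528], 0.97), ([0.5852, 0.0623, 0.072], 0.9)] [([0.3617, 0.3001, 0.0692], 0.82), ([0.5882, 0.0642, 0.0664], 0.57)]
[[0.087, -0.961, -0.262, 0.607], [-0.996, -0.083, -0.023, -0.094], [0.001, 0.263, -0.965, 0.384], [0.0, 0.0, 0.0, 1.0]]
0.97 250.51094276094275 201.4124579124579 ((251.17979431152344, 198.39096069335938), (41.17720031738281, 40.24639129638672), 77.19573211669922)
0.65 178.51506657323054 275.13454800280306 ((176.1999969482422, 273.9000244140625), (37.565940856933594, 49.64070510864258), 63.43495178222656)
```

View pics/w1.png

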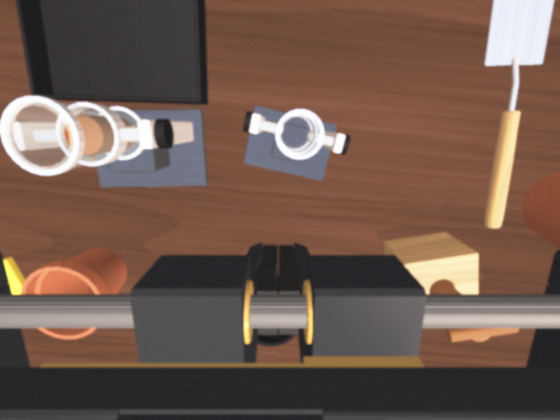

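>>> arm_command --steps '[{"claw": 0,"delta_pos": [3.2,-3.7,0],"turn": 0},{"claw": 0,"delta_pos": [3.2,-3.8,0],"turn": 0},{"claw": 0,"delta_pos": [3,-4,0],"turn": 0},{"claw": 0,"delta_pos": [2.7,-4,0],"turn": 0},{"claw": 0,"delta_pos": [0,0,3.8],"turn": -0.015},{"claw": 0,"delta_pos": [-2,0,0],"turn": 0},{"claw": 0,"delta_pos": [-0.5,0,0],"turn": 0}]'

```text
t: 3.75
ee_pos: [0.6199, 0.0637, 0.1775]
ee_rot: [0.001, 0.999, 0.052, -0.002]
wrist_force: [-0.4, 0.0, 0.3]
width: 0.005
grasp_force: 0.0
```

>>> arm_command --steps '[{"claw": 0,"delta_pos": [-0.4,0,0],"turn": 0},{"claw": 0,"delta_pos": [-0.4,0,0],"turn": 0},{"claw": 0,"delta_pos": [-0.4,0,0],"turn": 0},{"claw": 0,"delta_pos": [0,0,0],"turn": 0}]'

```text
t: 4.15
ee_pos: [0.6105, 0.0637, 0.1796]
ee_rot: [-0.0, 0.999, 0.052, 0.0]
wrist_force: [-1.1, -1.0, -0.1]
width: 0.007
grasp_force: 0.0
```

>>> arm_command --steps '[{"claw": 0,"delta_pos": [-0.4,0,0],"turn": 0},{"claw": 0,"delta_pos": [-0.4,0,0],"turn": 0},{"claw": 0,"delta_pos": [-0.3,0,0],"turn": 0},{"claw": 0,"delta_pos": [0,0,0],"turn": 0}]'

```text
t: 4.55
ee_pos: [0.599, 0.0627, 0.1789]
ee_rot: [0.0, 0.999, 0.052, -0.0]
wrist_force: [-0.7, 0.7, -0.6]
width: 0.001
grasp_force: 0.0
```

```bash
python3 - <<'E'
from h import *
a=manip.grab_frame("side")
cv2.imwrite("pics/s2.png",cv2.resize(a[100:270,200:400],(700,595),interpolation=3))
print(pp("tube_mouth","side"),pp("tube_end","side"))
E
```

```text
[([0.6009, -0.1042, 0.1393], 0.93), ([0.3616, 0.2981, 0.179], 0.82), ([0.5901, 0.0631, 0.1782], 0.74)] [([0.5868, 0.0566, 0.0663], 0.88), ([0.3597, 0.3018, 0.0688], 0.72), ([0.6036, -0.1041, 0.0515], 0.64), ([0.5407, -0.4534, 0.0013], 0.37)]
```

View pics/s2.png

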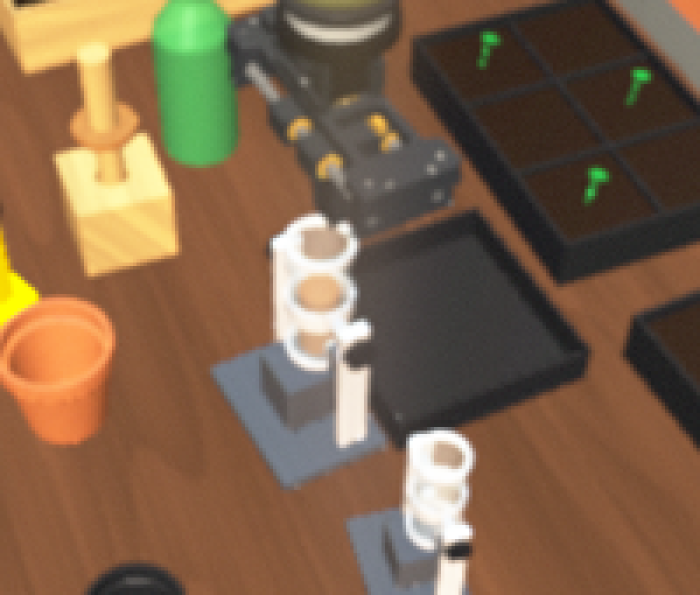

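The tube is still upright, with its mouth at crop (320,240). The closed fingers are just behind the rim at about (335,215), so contact is only now about to happen and I'll keep pushing.

>>> arm_command --steps '[{"claw": 0,"delta_pos": [-0.4,0,0],"turn": 0},{"claw": 0,"delta_pos": [-0.4,0,0],"turn": 0},{"claw": 0,"delta_pos": [-0.4,0,0],"turn": 0}]'

```text
t: 5.0
ee_pos: [0.5871, 0.0614, 0.1789]
ee_rot: [0.0, 0.999, 0.052, -0.0]
wrist_force: [-0.8, 0.7, -0.1]
width: 0.009
grasp_force: 0.0
```

>>> arm_command --steps '[{"claw": 0,"delta_pos": [-0.4,0,0],"turn": 0},{"claw": 0,"delta_pos": [-0.4,0,0],"turn": 0},{"claw": 0,"delta_pos": [-0.4,0,0],"turn": 0}]'

```text
t: 5.3
ee_pos: [0.5753, 0.0602, 0.1789]
ee_rot: [0.0, 0.999, 0.052, 0.0]
wrist_force: [-0.5, 0.3, 0.5]
width: 0.009
grasp_force: 0.0
```

```bash
python3 - <<'E'
from h import *
a=manip.grab_frame("side");w=manip.grab_frame("wrist")
A=cv2.resize(a[100:240,230:370],(400,400),interpolation=3)
cv2.imwrite("pics/s3.png",np.hstack([A,cv2.resize(w,(400,300))[:, :] if 0 else cv2.copyMakeBorder(cv2.resize(w,(400,300)),0,100,0,0,0)]))
for c in("side","wrist"):print(pp("tube_mouth",c),pp("tube_end",c))
E
```

```text
[([0.6032, -0.1057, 0.1418], 0.82), ([0.5861, 0.0621, 0.1813], 0.77), ([0.3614, 0.2974, 0.1812], 0.76)] [([0.5909, 0.0593, 0.0682], 0.78), ([0.6005, -0.1043, 0.0494], 0.63), ([0.3616, 0.3014, 0.0693], 0.56)]
[([0.6029, -0.1058, 0.1347], 0.95), ([0.5865, 0.0624, 0.1769], 0.58)] [([0.6053, -0.1067, 0.0552], 0.93), ([0.3546, 0.2978, 0.0673], 0.59)]
```

View pics/s3.png

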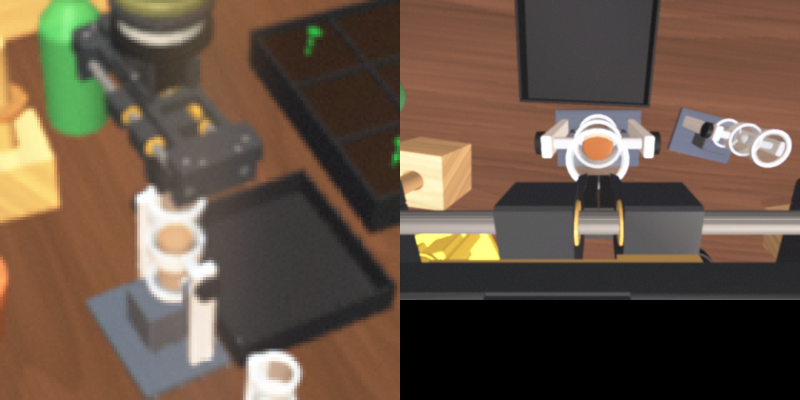

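```bash
python3 - <<'E'
from h import *
s,M=tool();print(manip.finger_overhang,s["ee_pos"])
for c in("side","wrist"):
  i=manip.camera_info(c);E=np.linalg.inv(i["extrinsics"])
  for n,p in(("tcp",s["ee_pos"]),("tip",s["ee_pos"]+[0,0,-.014]),("pivot",[.588,.063,.12]),("mouth up",[.588,.063,.18]),("mouth tip",[.588-.034,.06,.169]),("end up",[.588,.063,.07]),("end tip",[.588+.0286,.0655,.079])):
    q=i["camera_matrix"]@(E[:3]@np.r_[p,1]);q/=q[2]
    u=q[:2]; v=((u-[230,100])*400/140) if c=="side" else u*400/560+[400,0]
    print(c,n,np.round(u),"pic",np.round(v))
E
```

```text
0.014 [0.57591496 0.06029089 0.17896237]
side tcp [287. 170.] pic [161. 200.]
side tip [287. 174.] pic [162. 212.]
side pivot [291. 184.] pic [173. 241.]
side mouth up [291. 168.] pic [174. 193.]
side mouth tip [278. 176.] pic [138. 216.]
side end up [291. 197.] pic [173. 278.]
side end tip [300. 191.] pic [201. 261.]
wrist tcp [277. 247.] pic [598. 176.]
wrist tip [277. 238.] pic [598. 170.]
wrist pivot [275. 202.] pic [597. 144.]
wrist mouth up [274. 227.] pic [596. 162.]
wrist mouth tip [274. 273.] pic [596. 195.]
wrist end up [276. 188.] pic [597. 135.]
wrist end tip [276. 157.] pic [597. 112.]
```

```bash
python3 - <<'E'
from h import *
a=manip.grab_frame("side");w=manip.grab_frame("wrist")
A=cv2.resize(a[130:220,250:330],(400,450),interpolation=3)
W=cv2.resize(w[170:290,220:330],(400,436),interpolation=3)
cv2.imwrite("pics/s4.png",np.hstack([A[:436],W]))
E
```

```text
(no output)
```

View pics/s4.png

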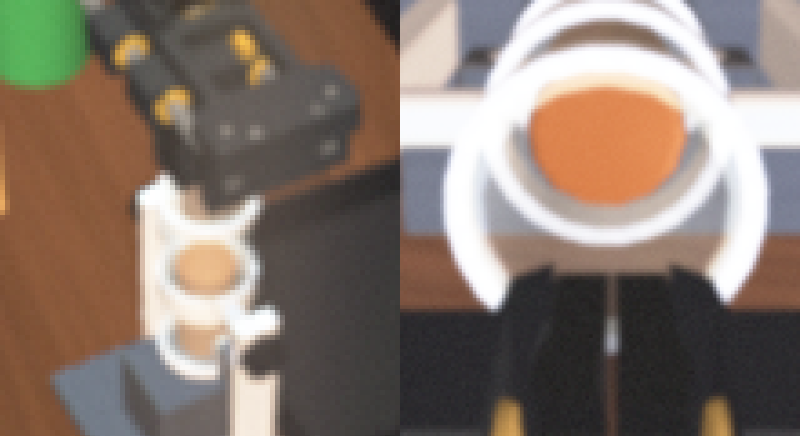

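The mouth ring is still at its upright position, about (607,190) in the crop. The closed fingertips at about (610,270) overlap its near edge, yet no force is felt, so the fingers seem to have passed above the rim. I'll go back up and round, then push lower.

>>> arm_command --steps '[{"claw": 0,"delta_pos": [0,0,-3],"turn": 0},{"claw": 0,"delta_pos": [3,0,0],"turn": 0},{"claw": 0,"delta_pos": [3.2,0,0],"turn": 0},{"claw": 0,"delta_pos": [0,-0.2,2.2],"turn": 0},{"claw": 0,"delta_pos": [0,0,2.2],"turn": 0},{"claw": 0,"delta_pos": [0,0,0],"turn": 0}]'

```text
t: 6.3
ee_pos: [0.6348, 0.0685, 0.1619]
ee_rot: [0.0, 0.999, 0.053, -0.003]
wrist_force: [-0.5, 0.2, -0.0]
width: 0.005
grasp_force: 0.0
```

>>> arm_command --steps '[{"claw": 0,"delta_pos": [-0.5,0,0],"turn": 0},{"claw": 0,"delta_pos": [-0.5,0,0],"turn": 0},{"claw": 0,"delta_pos": [-0.4,0,0],"turn": 0},{"claw": 0,"delta_pos": [-0.4,0,0],"turn": 0}]'

```text
t: 6.7
ee_pos: [0.6192, 0.0668, 0.1659]
ee_rot: [-0.0, 0.999, 0.052, 0.001]
wrist_force: [-0.3, -0.8, 0.2]
width: 0.008
grasp_force: 0.0
```

>>> arm_command --steps '[{"claw": 0,"delta_pos": [-0.4,0,0],"turn": 0},{"claw": 0,"delta_pos": [-0.4,0,0],"turn": 0}]'

```text
t: 6.9
ee_pos: [0.611, 0.066, 0.1653]
ee_rot: [0.0, 0.999, 0.052, 0.0]
wrist_force: [0.4, -0.1, 0.4]
width: 0.006
grasp_force: 0.0
```

>>> arm_command --steps '[{"claw": 0,"delta_pos": [-0.4,0,0],"turn": 0},{"claw": 0,"delta_pos": [-0.4,0,0],"turn": 0}]'

```text
t: 7.1
ee_pos: [0.603, 0.0652, 0.1649]
ee_rot: [0.0, 0.999, 0.052, 0.0]
wrist_force: [0.1, -0.4, 0.5]
width: 0.005
grasp_force: 0.0
```

```bash
python3 - <<'E'
from h import *
for c in("side","wrist"):
  manip.grab_frame(c);print(c,pp("tube_mouth",c),pp("tube_end",c))
print(tool()[0]["wrist_force"],manip.camera_info("wrist")["camera_matrix"][0])
E
```

```text
side [([0.3601, 0.3024, 0.1847], 0.88), ([0.5863, 0.0623, 0.1792], 0.87), ([0.5901, 0.0591, 0.0678], 0.62), ([0.5983, -0.1036, 0.1402], 0.57), ([0.6483, -0.3545, -0.0017], 0.52)] [([0.6012, -0.1044, 0.0537], 0.93), ([0.3617, 0.3015, 0.0705], 0.8), ([0.5881, 0.056, 0.068], 0.55)]
wrist [([0.6052, -0.1028, 0.1383], 0.67)] [([0.6052, -0.1061, 0.0508], 0.84)]
[-0.19030325 -0.23398324  0.51333291] [311.3501472    0.         277.78606642]
```

```bash
python3 - <<'E'
from h import *
w=manip.grab_frame("wrist");t=manip.grab_frame("top")
W=cv2.resize(w[130:310,180:370],(480,455),interpolation=3)
T=cv2.resize(t[150:240,215:285],(320,411),interpolation=3)
cv2.imwrite("pics/s5.png",np.hstack([W,cv2.copyMakeBorder(T,0,44,0,0,0)]))
E
```

```text
(no output)
```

View pics/s5.png

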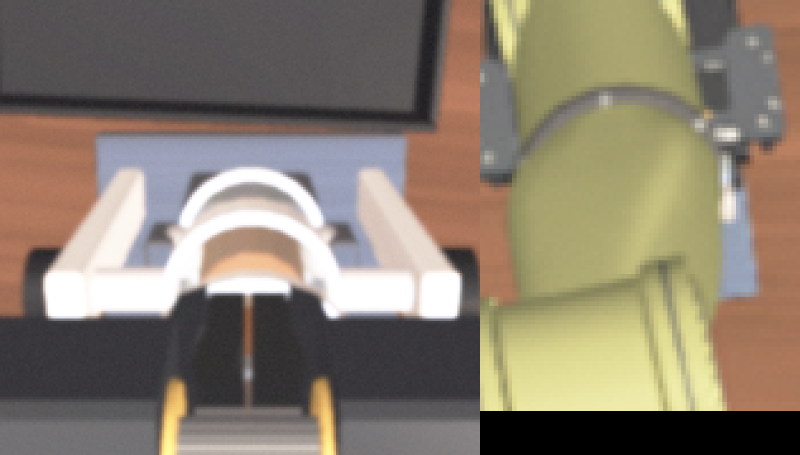

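```bash
python3 - <<'E'
from h import *
s,M=tool();print(s["ee_pos"],s["t"])
i=manip.camera_info("wrist");E=np.linalg.inv(i["extrinsics"]);print(np.round(i["extrinsics"],3))
def pr(p):
    q=i["camera_matrix"]@(E[:3]@np.r_[p,1]);q/=q[2];return np.round((q[:2]-[180,130])*2.526)
c,sn=np.cos(.105),np.sin(.105)
def st(x,y,z):return np.array([.588+x*c-y*sn,.063+x*sn+y*c,z])
for n,p in dict(rimfront=st(.023,0,.18),rimback=st(-.023,0,.18),rimL=st(0,.023,.18),band_pivot_front=st(.023,0,.12),end_front=st(.023,0,.07),postL=st(0,.05,.138),postR=st(0,-.05,.138)).items(): print(n,pr(p))
for dx in(-.009,.009):
  for dz in(0,.014): print("finger",dx,dz,pr(s["ee_pos"]+M@[dx,0,dz]))
E
```

```text
[0.60350778 0.06521164 0.16487137] 7.5
[[ 0.105 -0.96  -0.26   0.671]
 [-0.994 -0.101 -0.027  0.072]
 [-0.     0.262 -0.965  0.332]
 [ 0.     0.     0.     1.   ]]
rimfront [247. 289.]
rimback [247. 483.]
rimL [140. 390.]
band_pivot_front [247. 210.]
end_front [247. 170.]
postL [ 59. 312.]
postR [435. 312.]
finger -0.009 0 [245. 331.]
finger -0.009 0.014 [245. 307.]
finger 0.009 0 [245. 257.]
finger 0.009 0.014 [245. 238.]
```

The rim's front edge is visible at crop (250,287), and the fingers end right there, level with or above it. By projection the fingertips sit at z≈0.185, which is higher than the stated overhang would put them. I'll go out and down further, then push again.

>>> arm_command --steps '[{"claw": 0,"delta_pos": [3.5,0,0],"turn": 0},{"claw": 0,"delta_pos": [0,0,2.2],"turn": 0},{"claw": 0,"delta_pos": [0,0,0],"turn": 0},{"claw": 0,"delta_pos": [-1,0,0],"turn": 0},{"claw": 0,"delta_pos": [-0.5,0,0],"turn": 0},{"claw": 0,"delta_pos": [-0.3,0,0],"turn": 0}]'

```text
t: 8.1
ee_pos: [0.62, 0.0669, 0.1435]
ee_rot: [0.0, 0.999, 0.052, 0.0]
wrist_force: [4.0, 0.1, -2.4]
width: 0.008
grasp_force: 1.9
```

>>> arm_command --steps '[{"claw": 0,"delta_pos": [-0.3,0,0],"turn": 0},{"claw": 0,"delta_pos": [-0.3,0,0],"turn": 0}]'

```text
t: 8.3
ee_pos: [0.6174, 0.0666, 0.1444]
ee_rot: [-0.0, 0.999, 0.052, 0.004]
wrist_force: [5.1, 0.4, 2.3]
width: 0.005
grasp_force: 3.2
```

>>> arm_command --steps '[{"claw": 0,"delta_pos": [-0.3,0,0],"turn": 0},{"claw": 0,"delta_pos": [-0.3,0,0],"turn": 0}]'

```text
t: 8.5
ee_pos: [0.6135, 0.066, 0.1455]
ee_rot: [-0.0, 0.999, 0.052, 0.006]
wrist_force: [7.6, 0.4, 7.4]
width: 0.005
grasp_force: 4.7
```

```bash
python3 - <<'E'
from h import *
for c in("side","wrist"):
  manip.grab_frame(c);print(c,[x for x in pp("tube_mouth",c) if x[0][1]>0 and x[0][0]>.5],[x for x in pp("tube_end",c)if x[0][1]>0 and x[0][0]>.5])
print(tool()[0]["wrist_force"],tool()[0]["ee_pos"])
E
```

```text
side [] [([0.5944, 0.0595, 0.0654], 0.94)]
wrist [([0.5806, 0.0612, 0.1803], 0.71)] []
[5.62270256 0.23795095 5.95206959] [0.6131074  0.06600882 0.14560224]
```

The tube is tipping now; its mouth has moved from x = 0.588 to 0.581.

>>> arm_command --steps '[{"claw": 0,"delta_pos": [-0.4,0,0],"turn": 0},{"claw": 0,"delta_pos": [-0.4,0,0],"turn": 0}]'

```text
t: 9.0
ee_pos: [0.6072, 0.065, 0.1465]
ee_rot: [-0.0, 0.999, 0.052, 0.008]
wrist_force: [7.8, -0.4, 9.3]
width: 0.006
grasp_force: 5.5
```

>>> arm_command --steps '[{"claw": 0,"delta_pos": [-0.4,0,0],"turn": 0},{"claw": 0,"delta_pos": [-0.3,0,0],"turn": 0}]'

```text
t: 9.2
ee_pos: [0.6, 0.0642, 0.1469]
ee_rot: [-0.0, 0.999, 0.052, 0.008]
wrist_force: [6.3, -0.8, 12.7]
width: 0.003
grasp_force: 5.8
```

```bash
python3 - <<'E'
from h import *
for c in("side","wrist"):
  manip.grab_frame(c);print(c,[x for x in pp("tube_mouth",c) if x[0][1]>0 and x[0][0]>.5],[x for x in pp("tube_end",c)if x[0][1]>0 and x[0][0]>.5])
print(tool()[0]["wrist_force"],tool()[0]["ee_pos"])
E
```

```text
side [([0.5642, 0.0573, 0.1762], 0.79)] [([0.607, 0.0623, 0.074], 0.9)]
wrist [([0.563, 0.0603, 0.1706], 0.96)] [([0.6054, 0.0642, 0.0762], 0.77)]
[ 5.26821347 -0.99946174 11.78872752] [0.59896893 0.06409067 0.14652841]
```

>>> arm_command --steps '[{"claw": 0,"delta_pos": [-0.3,0,-0.1],"turn": 0},{"claw": 0,"delta_pos": [-0.3,0,-0.1],"turn": 0}]'

```text
t: 9.7
ee_pos: [0.5914, 0.0633, 0.1469]
ee_rot: [-0.0, 0.999, 0.052, 0.004]
wrist_force: [5.4, -0.3, -0.2]
width: 0.005
grasp_force: 2.7
```

>>> arm_command --steps '[{"claw": 0,"delta_pos": [-0.3,0,0],"turn": 0},{"claw": 0,"delta_pos": [-0.3,0,0],"turn": 0}]'

```text
t: 9.9
ee_pos: [0.5891, 0.0631, 0.1473]
ee_rot: [-0.0, 0.999, 0.052, 0.008]
wrist_force: [14.8, 0.3, -1.2]
width: 0.002
grasp_force: 6.0
```

```bash
python3 - <<'E'
from h import *
for c in("side","wrist"):
  manip.grab_frame(c);print(c,[x for x in pp("tube_mouth",c) if x[0][1]>0 and x[0][0]>.5],[x for x in pp("tube_end",c)if x[0][1]>0 and x[0][0]>.5])
print(tool()[0]["wrist_force"],tool()[0]["ee_pos"])
E
```

```text
side [([0.5529, 0.0549, 0.1675], 0.94)] [([0.6205, 0.0607, 0.0778], 0.94)]
wrist [([0.5535, 0.0585, 0.1674], 0.95)] [([0.6156, 0.0643, 0.0816], 0.88)]
[11.43052045 -0.26039006 -0.03973176] [0.58907939 0.06309829 0.14742114]
```

The tube is at its stop: the force rose to 15 N, the mouth is at x = 0.553 and the tilt is about 0.61. Next is the plunger.

>>> arm_command --steps '[{"claw": 0,"delta_pos": [1.5,0,0],"turn": 0},{"claw": 0,"delta_pos": [1,0,-4],"turn": 0},{"claw": 50,"delta_pos": [0,0,-5],"turn": 0},{"claw": 100,"delta_pos": [0,0,-2],"turn": 0},{"claw": 100,"delta_pos": [-1.5,-4.2,0],"turn": 0},{"claw": 100,"delta_pos": [-1.5,-4.2,0],"turn": 0},{"claw": 100,"delta_pos": [-1.5,-4.2,0],"turn": 0},{"claw": 100,"delta_pos": [-1.5,-4.2,0],"turn": 0}]'

```text
t: 11.0
ee_pos: [0.5275, 0.2274, 0.2552]
ee_rot: [0.0, 0.999, 0.052, -0.0]
wrist_force: [0.3, 0.4, 1.3]
width: 0.525
grasp_force: 0.0
```

```bash
python3 - <<'E'
from h import *
s,M=tool();print(s["ee_pos"],s["width"])
for c in("wrist","top"):
  manip.grab_frame(c)
  for l in("plunger","plunger_collar"):print(c,l,pp(l,c))
  for d in manip.masks_of("plunger",c):
    ys,xs=np.nonzero(d["mask"]);print(d["confidence"],xs.min(),xs.max(),ys.min(),ys.max())
print(pp("tube_mouth","top"),pp("tube_end","top"))
E
```

```text
[0.52746094 0.22741778 0.25518285] 0.5252385098262299
wrist plunger [([0.4933, 0.3065, 0.0085], 0.6)]
wrist plunger_collar [([0.4982, 0.3039, 0.1177], 0.82), ([0.4919, 0.3025, 0.0106], 0.2)]
0.87 162 226 189 257
top plunger []
top plunger_collar []
[([0.5529, 0.0571, 0.1719], 0.83), ([0.6004, -0.1048, 0.1378], 0.71), ([0.4412, -0.2898, 0.0112], 0.27)] [([0.6159, 0.0692, 0.0786], 0.97), ([0.6031, -0.1061, 0.0541], 0.68)]
```

>>> arm_command --steps '[{"claw": 100,"delta_pos": [-1.1,-4,0],"turn": 0},{"claw": 100,"delta_pos": [-1.1,-3.9,0],"turn": 0},{"claw": 100,"delta_pos": [0,0,0],"turn": 0},{"claw": 100,"delta_pos": [0,0,4],"turn": 0},{"claw": 80,"delta_pos": [0,0,4],"turn": 0},{"claw": 80,"delta_pos": [0,0,2],"turn": 0},{"claw": 80,"delta_pos": [0,0,0],"turn": 0}]'

```text
t: 12.2
ee_pos: [0.4974, 0.3003, 0.152]
ee_rot: [0.002, 0.999, 0.052, -0.003]
wrist_force: [0.5, -0.4, 0.2]
width: 0.803
grasp_force: 0.0
```

```bash
python3 - <<'E'
from h import *
s,M=tool();print(s["ee_pos"],s["width"],s["wrist_force"])
w=manip.grab_frame("wrist");a=manip.grab_frame("side")
print(pp("plunger_collar","wrist"),pp("plunger","side"))
A=cv2.resize(a[90:200,170:290],(400,367),interpolation=3)
W=cv2.resize(w,(400,300));W=cv2.copyMakeBorder(W,0,67,0,0,0)
cv2.imwrite("pics/s6.png",np.hstack([A,W]))
E
```

```text
[0.49738005 0.30032016 0.15204203] 0.8025552763911168 [ 0.47794957 -0.38655171  0.22054037]
[([0.4975, 0.3049, 0.1151], 0.84)] [([0.5033, 0.3024, 0.0095], 0.54), ([0.5387, -0.4511, -0.0011], 0.23)]
```

View pics/s6.png

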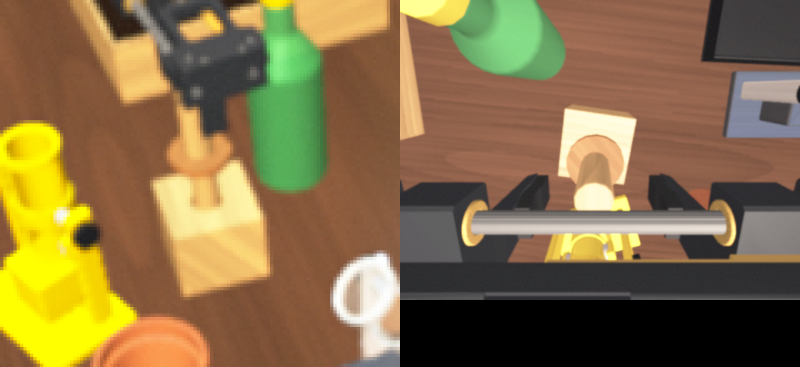

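The fingers straddle the handle, which shows at wrist picture (595,195). In the side view the fingertip at (212,130) is just above the collar at (200,150). I'll centre on it and grip.

>>> arm_command --steps '[{"claw": 80,"delta_pos": [0,-0.4,-0.3],"turn": 0},{"claw": 20,"delta_pos": [0,0,0],"turn": 0},{"claw": 10,"delta_pos": [0,0,0],"turn": 0},{"claw": 10,"delta_pos": [0,0,0],"turn": 0},{"claw": 10,"delta_pos": [0,0,0],"turn": 0},{"claw": 10,"delta_pos": [0,0,0],"turn": 0}]' --force 25

```text
t: 13.0
ee_pos: [0.4984, 0.3064, 0.1578]
ee_rot: [0.0, 0.999, 0.052, -0.0]
wrist_force: [0.0, -0.4, -1.2]
width: 0.371
grasp_force: 0.0
```

>>> arm_command --steps '[{"claw": 10,"delta_pos": [0,0,0],"turn": 0},{"claw": 10,"delta_pos": [0,0,0],"turn": 0},{"claw": 10,"delta_pos": [0,0,0],"turn": 0}]'

```text
t: 13.3
ee_pos: [0.4985, 0.3063, 0.1578]
ee_rot: [0.0, 0.999, 0.052, -0.0]
wrist_force: [0.2, -0.7, -0.2]
width: 0.29
grasp_force: 25.0
```

>>> arm_command --steps '[{"claw": 10,"delta_pos": [0,0,-3],"turn": 0},{"claw": 10,"delta_pos": [0,0,-4.5],"turn": 0},{"claw": 10,"delta_pos": [0,0,-4.5],"turn": 0},{"claw": 10,"delta_pos": [0,0,-4.5],"turn": 0},{"claw": 10,"delta_pos": [0,0,-4],"turn": 0},{"claw": 10,"delta_pos": [0.5,4.2,0],"turn": 0},{"claw": 10,"delta_pos": [0.5,4.2,0],"turn": 0},{"claw": 10,"delta_pos": [0.5,4.2,0],"turn": 0}]'

```text
t: 14.1
ee_pos: [0.5264, 0.1815, 0.363]
ee_rot: [0.0, 0.999, 0.053, 0.0]
wrist_force: [0.1, -0.5, -2.6]
width: 0.285
grasp_force: 25.0
```

>>> arm_command --steps '[{"claw": 10,"delta_pos": [0.5,4.2,0],"turn": 0},{"claw": 10,"delta_pos": [0.5,4.2,0],"turn": 0},{"claw": 10,"delta_pos": [0.3,3,0],"turn": 0},{"claw": 10,"delta_pos": [0,1.2,0],"turn": 0},{"claw": 10,"delta_pos": [0,0,0],"turn": 0}]'

```text
t: 14.6
ee_pos: [0.5525, 0.0574, 0.3627]
ee_rot: [0.0, 0.999, 0.051, -0.0]
wrist_force: [-0.5, 0.8, -2.2]
width: 0.285
grasp_force: 25.0
```

```bash
python3 - <<'E'
from h import *
s,M=tool();print(s["ee_pos"],s["width"],s["grasp_force"],s["wrist_force"])
for c in("wrist","side","top"):
  manip.grab_frame(c)
  for l in("plunger_tip","plunger_collar","tube_mouth"):print(c,l,[x for x in pp(l,c) if x[0][0]>.5 and x[0][1]>0])
E
```

```text
[0.55250307 0.05740512 0.36267154] 0.284943268500401 24.981636106967926 [-0.52837804  0.78193366 -2.2478522 ]
wrist plunger_tip [([0.5519, 0.0529, 0.2156], 0.59)]
wrist plunger_collar [([0.5522, 0.0552, 0.3221], 0.73)]
wrist tube_mouth [([0.5539, 0.0565, 0.1651], 0.72)]
side plunger_tip [([0.5498, 0.0586, 0.2126], 0.6)]
side plunger_collar [([0.5528, 0.0635, 0.3243], 0.87)]
side tube_mouth [([0.5573, 0.0607, 0.1675], 0.67)]
top plunger_tip []
top plunger_collar []
top tube_mouth [([0.6017, 0.3863, 0.0021], 0.7)]
```

>>> arm_command --steps '[{"claw": 10,"delta_pos": [0,0,2.5],"turn": 0},{"claw": 10,"delta_pos": [0,0,2.0],"turn": 0},{"claw": 10,"delta_pos": [0,0,1.0],"turn": 0},{"claw": 10,"delta_pos": [0,0,0.6],"turn": 0},{"claw": 10,"delta_pos": [0,0,0],"turn": 0}]' --force 12

```text
t: 15.7
ee_pos: [0.5526, 0.0588, 0.3016]
ee_rot: [0.0, 0.999, 0.052, -0.0]
wrist_force: [0.5, 0.2, -1.6]
width: 0.291
grasp_force: 12.0
```

>>> arm_command --steps '[{"claw": 10,"delta_pos": [0,0,0.5],"turn": 0},{"claw": 10,"delta_pos": [-0.5,0,0.3],"turn": 0},{"claw": 10,"delta_pos": [-0.6,0,0.2],"turn": 0},{"claw": 10,"delta_pos": [0,0,0],"turn": 0}]'

```text
t: 16.1
ee_pos: [0.5409, 0.0575, 0.2921]
ee_rot: [0.0, 0.999, 0.052, -0.0]
wrist_force: [0.8, -0.4, -0.4]
width: 0.287
grasp_force: 12.0
```

>>> arm_command --steps '[{"claw": 10,"delta_pos": [-0.6,0,0.3],"turn": 0},{"claw": 10,"delta_pos": [-0.6,0,0.3],"turn": 0},{"claw": 10,"delta_pos": [0,0,0],"turn": 0}]'

```text
t: 16.4
ee_pos: [0.5285, 0.0563, 0.2855]
ee_rot: [0.0, 0.999, 0.052, -0.001]
wrist_force: [0.9, -0.5, -0.7]
width: 0.29
grasp_force: 12.0
```

```bash
python3 - <<'E'
from h import *
s,M=tool();print(s["ee_pos"],s["wrist_force"])
for c in("wrist","side"):
  manip.grab_frame(c)
  for l in("plunger_tip","plunger_collar","tube_mouth"):print(c,l,[x for x in pp(l,c) if x[0][0]>.5 and 0<x[0][1]<.2])
E
```

```text
[0.52850159 0.05628806 0.2855414 ] [ 0.85712113 -0.50459669 -0.69775869]
wrist plunger_tip [([0.559, 0.0563, 0.1413], 0.9), ([0.7045, 0.0936, 0.0012], 0.44)]
wrist plunger_collar [([0.543, 0.054, 0.2461], 0.64)]
wrist tube_mouth [([0.5547, 0.0561, 0.1657], 0.82)]
side plunger_tip [([0.5612, 0.0557, 0.1437], 0.81)]
side plunger_collar [([0.5401, 0.0601, 0.247], 0.85)]
side tube_mouth [([0.5523, 0.0587, 0.1694], 0.97)]
```

>>> arm_command --steps '[{"claw": 10,"delta_pos": [-0.8,0,0.4],"turn": 0},{"claw": 10,"delta_pos": [-0.8,0,0.4],"turn": 0},{"claw": 10,"delta_pos": [-0.7,0,0.4],"turn": 0},{"claw": 10,"delta_pos": [0,0,0],"turn": 0}]'

```text
t: 17.2
ee_pos: [0.505, 0.0538, 0.2733]
ee_rot: [0.0, 0.999, 0.052, -0.001]
wrist_force: [0.4, 0.1, -1.1]
width: 0.291
grasp_force: 12.0
```

>>> arm_command --steps '[{"claw": 10,"delta_pos": [-0.7,0,0.5],"turn": 0},{"claw": 10,"delta_pos": [-0.7,0,0.5],"turn": 0},{"claw": 10,"delta_pos": [-0.5,0,0.5],"turn": 0},{"claw": 10,"delta_pos": [0,0,0],"turn": 0}]'

```text
t: 17.6
ee_pos: [0.4866, 0.0518, 0.2581]
ee_rot: [0.0, 0.999, 0.052, -0.001]
wrist_force: [0.6, 0.1, -0.6]
width: 0.291
grasp_force: 12.0
```

```bash
python3 - <<'E'
from h import *
s,M=tool();print(s["ee_pos"],s["wrist_force"])
for c in("wrist","side"):
  manip.grab_frame(c)
  for l in("plunger_tip","plunger_collar","tube_mouth","tube_end"):print(c,l,[x for x in pp(l,c) if x[0][0]>.48 and 0<x[0][1]<.2])
E
```

```text
[0.48660869 0.05184422 0.25812782] [ 0.62359176  0.13657371 -0.64876938]
wrist plunger_tip [([0.5718, 0.0611, 0.1318], 0.63)]
wrist plunger_collar [([0.5177, 0.0539, 0.2241], 0.63)]
wrist tube_mouth []
wrist tube_end [([0.6166, 0.0637, 0.0809], 0.77)]
side plunger_tip [([0.5712, 0.0578, 0.1322], 0.82), ([0.7002, 0.0909, 0.0047], 0.21)]
side plunger_collar [([0.5201, 0.056, 0.227], 0.8)]
side tube_mouth [([0.5522, 0.0608, 0.1681], 0.75)]
side tube_end [([0.5208, 0.058, 0.2279], 0.75), ([0.6175, 0.0606, 0.0785], 0.65)]
```

>>> arm_command --steps '[{"claw": 10,"delta_pos": [0,0,0],"turn": 0},{"claw": 10,"delta_pos": [0.3,0,0.4],"turn": 0},{"claw": 10,"delta_pos": [0.3,0,0.4],"turn": 0},{"claw": 10,"delta_pos": [0.3,0,0.4],"turn": 0}]' --force 40

```text
t: 18.5
ee_pos: [0.496, 0.0529, 0.2471]
ee_rot: [0.0, 0.999, 0.052, -0.001]
wrist_force: [-4.6, -0.9, 8.0]
width: 0.282
grasp_force: 40.0
```

>>> arm_command --steps '[{"claw": 10,"delta_pos": [0.3,0,0.4],"turn": 0},{"claw": 10,"delta_pos": [0.3,0,0.4],"turn": 0},{"claw": 10,"delta_pos": [0.3,0,0.4],"turn": 0}]'

```text
t: 18.8
ee_pos: [0.505, 0.0538, 0.235]
ee_rot: [0.0, 0.999, 0.052, -0.001]
wrist_force: [-3.9, -1.8, 5.9]
width: 0.287
grasp_force: 40.0
```

>>> arm_command --steps '[{"claw": 10,"delta_pos": [0.3,0,0.45],"turn": 0},{"claw": 10,"delta_pos": [0.3,0,0.45],"turn": 0},{"claw": 10,"delta_pos": [0.3,0,0.45],"turn": 0}]'

```text
t: 19.1
ee_pos: [0.5144, 0.0548, 0.2211]
ee_rot: [0.0, 0.999, 0.052, -0.001]
wrist_force: [-3.4, -0.3, 6.2]
width: 0.281
grasp_force: 40.0
```

```bash
python3 - <<'E'
from h import *
s,M=tool();print(s["ee_pos"],s["wrist_force"])
for c in("wrist","side"):
  manip.grab_frame(c)
  for l in("plunger_tip","plunger_collar","tube_mouth","plug_mid"):print(c,l,[x for x in pp(l,c) if x[0][0]>.48 and 0<x[0][1]<.2])
E
```

```text
[0.51439936 0.05478808 0.22107797] [-3.40723171 -0.27235055  6.17520124]
wrist plunger_tip [([0.7038, 0.0919, 0.0021], 0.63)]
wrist plunger_collar [([0.5486, 0.059, 0.1865], 0.72)]
wrist tube_mouth []
wrist plug_mid [([0.6335, 0.0686, 0.0951], 0.69)]
side plunger_tip []
side plunger_collar [([0.5441, 0.0575, 0.1898], 0.86)]
side tube_mouth [([0.5533, 0.0585, 0.1687], 0.56)]
side plug_mid [([0.6319, 0.0666, 0.097], 0.52)]
```

>>> arm_command --steps '[{"claw": 10,"delta_pos": [0.25,0,0.4],"turn": 0},{"claw": 10,"delta_pos": [0.25,0,0.4],"turn": 0},{"claw": 10,"delta_pos": [0.2,0,0.3],"turn": 0},{"claw": 10,"delta_pos": [0,0,0],"turn": 0}]'

```text
t: 20.0
ee_pos: [0.5215, 0.0555, 0.2101]
ee_rot: [0.0, 0.999, 0.052, -0.001]
wrist_force: [-1.3, 0.5, -0.5]
width: 0.283
grasp_force: 40.0
```

>>> arm_command --steps '[{"claw": 10,"delta_pos": [0.15,0,0.25],"turn": 0},{"claw": 10,"delta_pos": [0.15,0,0.25],"turn": 0},{"claw": 10,"delta_pos": [0,0,0],"turn": 0}]'

```text
t: 20.3
ee_pos: [0.5232, 0.0556, 0.205]
ee_rot: [0.0, 0.999, 0.052, -0.002]
wrist_force: [-6.0, -0.4, 6.1]
width: 0.281
grasp_force: 40.0
```

```bash
python3 - <<'E'
from h import *
s,M=tool();print(s["ee_pos"],s["wrist_force"],s["t"])
for c in("wrist","side"):
  manip.grab_frame(c)
  for l in("plunger_collar","tube_mouth","tube_end","plug_mid"):print(c,l,[x for x in pp(l,c) if x[0][0]>.48 and 0<x[0][1]<.2])
E
```

```text
[0.52316786 0.05562747 0.20501161] [-6.0154192  -0.43675612  6.10409164] 20.3
wrist plunger_collar [([0.5531, 0.0575, 0.1714], 0.85), ([0.7023, 0.0951, 0.0015], 0.17)]
wrist tube_mouth [([0.6158, 0.0658, 0.083], 0.7)]
wrist tube_end [([0.6144, 0.0645, 0.0846], 0.85)]
wrist plug_mid [([0.6558, 0.0744, 0.071], 0.96), ([0.5871, 0.0658, 0.0008], 0.3)]
side plunger_collar [([0.5561, 0.0602, 0.1722], 0.61)]
side tube_mouth [([0.5536, 0.0586, 0.1682], 0.94)]
side tube_end [([0.6198, 0.0606, 0.0808], 0.82)]
side plug_mid [([0.6688, 0.0671, 0.02], 0.58)]
```

>>> arm_command --steps '[{"claw": 10,"delta_pos": [0.15,0,0.2],"turn": 0},{"claw": 10,"delta_pos": [0.1,0,0.15],"turn": 0},{"claw": 10,"delta_pos": [0,0,0],"turn": 0}]'

```text
t: 21.1
ee_pos: [0.525, 0.0558, 0.2031]
ee_rot: [0.0, 0.999, 0.052, -0.002]
wrist_force: [-11.6, -1.2, 19.3]
width: 0.287
grasp_force: 40.0
```

```bash
python3 - <<'E'
from h import *
s,M=tool();print(s["ee_pos"],s["wrist_force"],s["t"])
for c in("wrist","side"):
  manip.grab_frame(c)
  for l in("plunger_collar","tube_mouth","tube_end","plug_mid"):print(c,l,[x for x in pp(l,c) if x[0][0]>.48 and 0<x[0][1]<.2])
E
```

```text
[0.52499737 0.05578975 0.20310999] [-11.55571326  -1.23188613  19.26618083] 21.1
wrist plunger_collar [([0.5586, 0.0603, 0.1712], 0.91)]
wrist tube_mouth []
wrist tube_end [([0.6115, 0.0673, 0.0804], 0.74)]
wrist plug_mid [([0.6709, 0.0681, 0.0216], 0.66)]
side plunger_collar [([0.559, 0.0594, 0.174], 0.73)]
side tube_mouth [([0.6619, 0.098, 0.0198], 0.64)]
side tube_end [([0.6127, 0.0622, 0.0764], 0.93), ([0.7013, 0.0934, 0.0021], 0.74)]
side plug_mid [([0.6683, 0.0696, 0.0193], 0.83)]
```

>>> arm_command --steps '[{"claw": 10,"delta_pos": [-0.15,0,-0.2],"turn": 0},{"claw": 10,"delta_pos": [-0.25,0,0.15],"turn": 0},{"claw": 10,"delta_pos": [0,0,0],"turn": 0}]'

```text
t: 21.9
ee_pos: [0.5242, 0.0558, 0.2028]
ee_rot: [-0.0, 0.999, 0.052, 0.001]
wrist_force: [-2.2, -0.2, 6.9]
width: 0.281
grasp_force: 40.0
```

>>> arm_command --steps '[{"claw": 10,"delta_pos": [-0.25,0,0.15],"turn": 0},{"claw": 10,"delta_pos": [-0.25,0,0.15],"turn": 0},{"claw": 10,"delta_pos": [0,0,0],"turn": 0}]'

```text
t: 22.2
ee_pos: [0.5198, 0.0554, 0.2]
ee_rot: [-0.0, 0.999, 0.052, 0.002]
wrist_force: [-2.6, -0.7, 8.6]
width: 0.284
grasp_force: 40.0
```

```bash
python3 - <<'E'
from h import *
s,M=tool();print(s["ee_pos"],s["wrist_force"],s["t"])
for c in("wrist","side"):
  manip.grab_frame(c)
  for l in("plunger_collar","tube_mouth","tube_end"):print(c,l,[x for x in pp(l,c) if x[0][0]>.48 and 0<x[0][1]<.2])
E
```

```text
[0.51981628 0.05536063 0.20004598] [-2.56513349 -0.69939561  8.63212428] 22.2
wrist plunger_collar [([0.5586, 0.0626, 0.1671], 0.94)]
wrist tube_mouth []
wrist tube_end [([0.6132, 0.065, 0.0783], 0.67)]
side plunger_collar [([0.5572, 0.0601, 0.1728], 0.5)]
side tube_mouth [([0.555, 0.0586, 0.1701], 0.84)]
side tube_end [([0.6159, 0.0619, 0.076], 0.92), ([0.5556, 0.061, 0.1689], 0.61)]
```

>>> arm_command --steps '[{"claw": 10,"delta_pos": [-0.25,0,0.15],"turn": 0},{"claw": 10,"delta_pos": [-0.25,0,0.15],"turn": 0},{"claw": 10,"delta_pos": [0,0,0],"turn": 0}]'

```text
t: 22.9
ee_pos: [0.5145, 0.0549, 0.1967]
ee_rot: [-0.0, 0.999, 0.052, 0.001]
wrist_force: [-1.0, -0.8, 5.2]
width: 0.281
grasp_force: 40.0
```

>>> arm_command --steps '[{"claw": 10,"delta_pos": [-0.25,0,0.15],"turn": 0},{"claw": 10,"delta_pos": [-0.25,0,0.15],"turn": 0},{"claw": 10,"delta_pos": [0,0,0],"turn": 0}]'

```text
t: 23.2
ee_pos: [0.5095, 0.0545, 0.1934]
ee_rot: [-0.0, 0.999, 0.052, 0.001]
wrist_force: [2.0, 1.0, 2.1]
width: 0.286
grasp_force: 40.0
```

```bash
python3 - <<'E'
from h import *
s,M=tool();print(s["ee_pos"],s["wrist_force"],s["t"])
for c in("wrist","side"):
  manip.grab_frame(c)
  for l in("plunger_collar","tube_mouth","tube_end"):print(c,l,[x for x in pp(l,c) if x[0][0]>.48 and 0<x[0][1]<.2])
E
```

```text
[0.5094796  0.0544591  0.19335351] [1.99964856 1.01137082 2.05581472] 23.2
wrist plunger_collar [([0.5467, 0.0575, 0.1653], 0.97)]
wrist tube_mouth []
wrist tube_end [([0.615, 0.0672, 0.0829], 0.71)]
side plunger_collar [([0.7021, 0.0916, 0.001], 0.75), ([0.5489, 0.0596, 0.1668], 0.64)]
side tube_mouth [([0.5555, 0.059, 0.169], 0.65)]
side tube_end [([0.6209, 0.0609, 0.0745], 0.8), ([0.5507, 0.0615, 0.1643], 0.69)]
```

>>> arm_command --steps '[{"claw": 10,"delta_pos": [0.2,0,-0.1],"turn": 0},{"claw": 10,"delta_pos": [0,0,0],"turn": 0},{"claw": 70,"delta_pos": [0,0,0],"turn": 0},{"claw": 70,"delta_pos": [0,0,0],"turn": 0},{"claw": 70,"delta_pos": [0,0,0],"turn": 0},{"claw": 70,"delta_pos": [0,0,0],"turn": 0}]'

```text
t: 24.2
ee_pos: [0.5098, 0.0542, 0.1943]
ee_rot: [0.0, 0.999, 0.052, -0.001]
wrist_force: [0.4, 0.1, -0.4]
width: 0.624
grasp_force: 0.0
```

>>> arm_command --steps '[{"claw": 70,"delta_pos": [0,0,-2],"turn": 0},{"claw": 70,"delta_pos": [0,0,-4],"turn": 0},{"claw": 70,"delta_pos": [0,0,-5],"turn": 0},{"claw": 70,"delta_pos": [0,0,-3],"turn": 0},{"claw": 70,"delta_pos": [-4,0,0],"turn": 0},{"claw": 70,"delta_pos": [-3,0,0],"turn": 0},{"claw": 70,"delta_pos": [0,0,0],"turn": 0}]'

```text
t: 24.9
ee_pos: [0.4365, 0.0462, 0.3345]
ee_rot: [0.0, 0.999, 0.052, -0.002]
wrist_force: [-0.6, -0.1, 0.1]
width: 0.701
grasp_force: 0.0
```

```bash
python3 - <<'E'
from h import *
s,M=tool();print(s["ee_pos"],s["wrist_force"],s["t"],s["width"])
for c in("wrist","side","top"):
  f=manip.grab_frame(c)
  if c=="side":A=cv2.resize(f[100:250,220:370],(400,400),interpolation=3)
  if c=="wrist":W=cv2.copyMakeBorder(cv2.resize(f,(400,300)),0,100,0,0,0)
  for l in("plunger_collar","tube_mouth","tube_end","plug_mid","plunger"):print(c,l,[x for x in pp(l,c) if x[0][0]>.48 and 0<x[0][1]<.2])
cv2.imwrite("pics/s7.png",np.hstack([A,W]))
E
```

```text
[0.43646349 0.04623751 0.33453611] [-0.60133699 -0.09213468  0.07131716] 24.9 0.7011048265240652
wrist plunger_collar [([0.5488, 0.0589, 0.164], 0.84)]
wrist tube_mouth []
wrist tube_end [([0.6135, 0.0647, 0.0808], 0.9)]
wrist plug_mid []
wrist plunger []
side plunger_collar [([0.5481, 0.0637, 0.1639], 0.97)]
side tube_mouth [([0.5553, 0.0555, 0.1703], 0.95)]
side tube_end [([0.6174, 0.0594, 0.0771], 0.62)]
side plug_mid [([0.668, 0.069, 0.0227], 0.74), ([0.5537, 0.0581, 0.1707], 0.19)]
side plunger []
top plunger_collar []
top tube_mouth [([0.553, 0.0593, 0.1726], 0.48)]
top tube_end [([0.6164, 0.067, 0.0766], 0.45)]
top plug_mid [([0.6652, 0.0707, 0.0169], 0.47)]
top plunger []
```

View pics/s7.png

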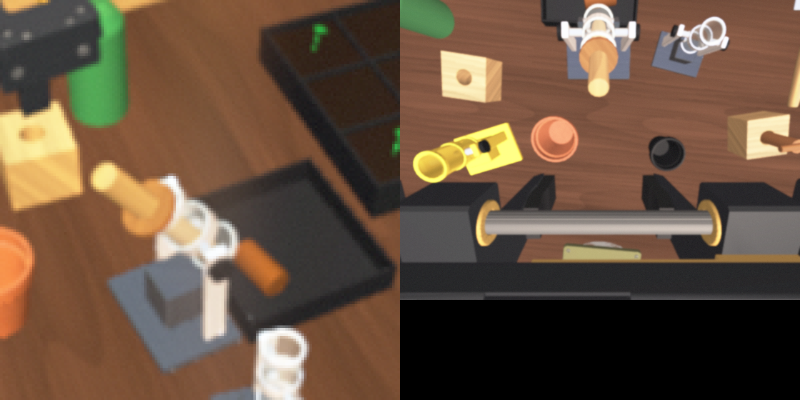

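The plug is lying in the tray at side crop (262,268). The tube is tipped, the plunger's collar sits on its rim at (148,205), and the gripper is clear. Handing in.

```bash
python3 -c "
from station import manip
print(manip.sign_off())"
```

```text
the job is handed in; nothing more can be done
None
```

The job is handed in at about 25 s of the 61 s allowed: the tube is tipped to its stop, the plug lies in the tray and the plunger is home with its collar on the rim. The hand-in gave no verdict; this is from the last pictures.

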